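Check weight onto the bench scale

TASK

The bench scale is due for its daily check. Press down on the clear lid of the weight case, just hard enough to grip it, and draw it towards you all the way to its stop; lift out the 200 g check weight (the middle-sized of the three) and set it down gently, upright, in the middle of the scale's platter. Leave the lid fully open and the other weights in their wells, do not disturb the fittings lying about, and go easy on the lid: it is thin and cracks under a heavy push.

Things in the scene. Friction and masses are not known exactly. Their poses are not given: they have to be found in the camera images.
- case: Grey plastic check-weight case, fixed, 200 (x) x 150 (y) x 87 mm high. Origin: centre of its underside; +x to its closed back end, -x to the front, where the lid slides out. Its side rims overhang the lid's long edges (64 mm either side of the middle) and, like the back wall, stand about 7 mm above the lid. With the lid at its stop the opening runs from x = -12 mm to the back wall at x = 94 mm.
- lid (a joint): How far the lid is drawn out along the case's -x, m: 0 shut (flush with the front), 0.105 at its stop; may start ajar. Flat clear acrylic, 193 x 137 x 5 mm, no handle, a flat ribbed patch at x = 70 mm of the case when shut. Top about 80 mm above the table at x = 0, but the felt is worn: it slopes up to 0.04 rad either way along x. 6 N moves it; fingertips grip it by friction only, about 0.5 to 0.8; over 25 N cracks it.
- w200: The 200 g weight, polished steel: a cylinder 30 mm across and 30 mm high, a neck 14 mm across, on top a knob 20 mm across and 9 mm thick; 45 mm high in all. Origin: centre of its underside, z up. It stands 8 mm above the table in a well 33 mm wide and 10 mm deep (top of the block around it: 18 mm above the table), at x = 44 mm, y = -6 mm in the case's frame.
- w500: The 500 g weight, of the same shape, 40 mm across and 62 mm high, in its well at 44 mm in x and +38 mm in y of the case's frame. Origin at the centre of its underside. It stays there.
- w100: The 100 g weight, of the same shape, 24 mm across and 35 mm high, in its well at 44 mm in x and -43 mm in y of the case's frame. Origin at the centre of its underside. It stays there.
- scale: Low bench scale, fixed, with a square stainless platter and a small grey console with a display along its front edge. Origin on the table under the middle of the platter; z up, -x to the console, which reaches 181 mm from the origin and 55 mm high.
- platter (a point): Middle of the platter's flat upper face, 230 (x) x 240 (y) mm, 75 mm above the table. The platter does not move. A blow or push above 30 N on the bare platter, or 45 N through the weight, harms the scale, as does a weight let fall on it.
- clamp: Loose stainless pipe clamp ring, 75 mm across, 15 mm high, with a wing nut. Bystander.
- end_cap: Loose stainless blanking disc, 64 mm across, 9 mm high. Bystander.
- spool: Loose short pipe with flanges, 64 mm across, 90 mm high, standing. Bystander.
- bend: Loose 90 degree stainless pipe bend lying flat, about 130 x 130 x 51 mm. Bystander.
- reducer: Loose stainless cone reducer, 64 mm across, 84 mm high, standing. Bystander.
- gasket: Loose black rubber gasket ring, 64 mm across, 7 mm thick. Bystander.
- wrench: Loose wrench, 170 mm long. Bystander.

How it is judged:
By the outcome, as a careful person would: the job done as asked, in the order asked, and still so for the second after the job is handed in, with the robot touching nothing.
It also fails if it takes over 69 s, if anything falls off the work surface, if the arm or the gripper's body presses on something with over 40 N, if the wrist force passes 120 N, or if a joint passes its speed limit or range.

ROBOT

A 6-joint arm with a two-finger parallel gripper is mounted at the origin on the work surface. World frame = base frame: x ahead of the robot, y to its left, z up, the work surface at z = 0. Lengths are in m, angles in rad, forces in N, time in s.
With the tool pointing down it reaches from about 0.35 to 0.85 m from the base axis. Payload 8.1 kg.
Tool frame: the origin (TCP) lies between the finger pads; the fingertips stand 17 mm ahead of it and the grasp point (between the pads) lies 2 mm behind it; x points along the fingers, y is the direction in which the jaws open and shut, and the axes are right-handed (so a half turn about x gives the same grasp; the last joint's range is limited). The gripper opens to 93 mm and grips with 3 to 60 N. Pads are 15 mm wide; open, the fingers measure 128 mm over their backs; the gripper's body (75 mm by 188 mm) begins 65 mm behind the grasp point.
Start: joints at [1.232, 0.13, 1.488, -0, 1.523, -0.085], TCP at [0.151, 0.581, 0.236] pointing down, gripper open.
Joint ranges: [-2.96, 2.96], [-0.89, 2.26], [0.02, 2.5], [-1.34, 4.48], [0, 2.73], [-2.66, 2.66]. Speed limits (rad/s): [2.39, 2.39, 2.79, 3.14, 3.14, 3.14].

INTERFACE

Orientations are given as a rotation vector (axis times angle).
In Python, from station import readout, imaging, order, models gives the robot as it stands.
- The arm moves only by the shell command python3 -m crank 'ROWS' [FORCE]. ROWS is a JSON object of lists of equal length, an entry for each row: "linear": the shift along the tool's x, y, z in mm, a list of three; "twist": the turn, a rotation vector about the tool's x, y, z in rad, a list of three; "grip": the closure in counts, from 0 (fully open) to 255 (shut). In form: {"linear": [[tx, ty, tz], ...], "twist": [[wx, wy, wz], ...], "grip": [grip, ...]}. A call has 1 to 20 rows; each row shifts and turns the commanded pose from where the row before left it, along the tool's axes as they then stand; what a row does not reach is not made up. A row lasts 1/10 s, in which the tool goes at most 50 mm and 8.59 degrees, less where a joint would pass 70% of its speed; a pose out of reach is approached as far as the arm can. A call is refused whole if a number of a shift passes 50 or a number of a turn 0.15, either way. A call with a gripper value outside its range is refused whole. The fingers move at their own pace and stop on an object; FORCE is the grip in N (left out, the last holds). Time passes only in rows, so rows that do not move let the fingers close. It gives the time, the measured TCP pose, the force and the opening at its end, in the units of the state.
- readout.state(): the state, without advancing time (a new reading comes with each control period).
- imaging.get_image(name): name is "side" or "top" or "wrist"; returns a dict with "color" (384x512x3 uint8, blue, green, red), "intrinsics" (3x3 intrinsics, pixels), "k1" (the pictures are not rectified: a ray, as slopes to the right and down, at radius r is drawn at 1 + k1 r^2 times it, then the intrinsics apply), "pose" (4x4, takes a point from camera to world coordinates). Camera axes: x right, y down, z forward; pixel columns grow to the right and rows downward; lengths in m; the calibration is good to about 2 mm. A picture is of the moment at which its call begins. There is no depth.
- order.hand_in(): hands the job in, once; it reports no verdict.
Trained networks look in a picture, given as the dict that the camera call returned (one of the last four; its "shot" number tells which), for a name from the list of things; names that differ only in an ending like _2 or _b are one class to them, and where a whole thing is asked for, a point or a joint stands for the part that bears it (a point fixed in the world has none). Each returns a list of dicts, best first, with "score" (0 to 1); they miss things now and then, are a little off and sometimes report something else, mostly with a low value. They report only what shows in the picture. A call takes as long as a camera call.
- models.spot_in(thing, picture): "centre" ([column, row] in pixels, amid what is visible of it).
The state is a dict: "time": time; "q": joint angles; "qvel": joint speeds; "effort": joint torques, N m; "tcp_pos": TCP position; "eef_rot": TCP orientation; "ft_force": force on the tool from outside, world axes, zero at the start; "wrist_torque": the same for the moment, N m; "width": finger opening in m.
Only numpy, scipy, OpenCV 4.12 (cv2) and the standard library are available. Lean on these libraries where they do the work, as an engineer would, in place of code of your own. Each camera call takes 0.05 s, during which the arm holds its last target.

## Working session

There is one attempt and no reset: what is moved stays moved. The work goes in short steps, Python scripts to look and compute and a shell command to move; the robot and the scene stay as the last step left them, time stands still between calls to the robot, and variables do not carry over. Pictures are saved under pics/ and viewed, and the job is handed in when it is done.

```bash
ls; mkdir -p pics
cat > h.py <<'E'
import numpy as np, cv2
from station import readout, imaging, order, models
def ray(pic,uv):
    K=np.array(pic["intrinsics"]);k1=pic["k1"]
    d=(np.array(uv,float)-K[:2,2])/[K[0,0],K[1,1]]
    r=np.linalg.norm(d);s=r
    for _ in range(30): s=r/(1+k1*s*s)
    d=d*(s/r if r>0 else 1)
    T=np.array(pic["pose"]);v=T[:3,:3]@np.array([d[0],d[1],1.]);return T[:3,3],v
def atz(pic,uv,z):
    o,v=ray(pic,uv);return o+v*(z-o[2])/v[2]
def proj(pic,P):
    T=np.array(pic["pose"]);p=T[:3,:3].T@(np.array(P)-T[:3,3]);d=p[:2]/p[2]
    d=d*(1+pic["k1"]*(d@d));K=np.array(pic["intrinsics"]);return d*[K[0,0],K[1,1]]+K[:2,2]
def tri(a,ua,b,ub):
    o1,v1=ray(a,ua);o2,v2=ray(b,ub);v1=v1/np.linalg.norm(v1);v2=v2/np.linalg.norm(v2)
    A=np.stack([v1,-v2],1);t=np.linalg.lstsq(A,o2-o1,rcond=None)[0]
    p,q=o1+t[0]*v1,o2+t[1]*v2;return (p+q)/2,np.linalg.norm(p-q)
E
python3 - <<'E'
from h import *
np.set_printoptions(precision=4,suppress=True)
for n in["top","side","wrist"]:
    p=imaging.get_image(n);cv2.imwrite(f"pics/{n}0.png",p["color"])
    print(n,np.array(p["pose"])[:3],p["intrinsics"],p["k1"])
    for t in["case","lid","w200","w500","w100","scale","platter"]:
        try:r=models.spot_in(t,p)
        except Exception as e:print(t,e);continue
        for x in r[:2]:print(t,np.round(x["centre"],1),round(x["score"],2))
print(readout.state())
E
```

```text
pics
top [[-0.0208 -0.9917  0.1269  0.4042]
 [-0.9998  0.0206 -0.0025  0.0067]
 [-0.0002 -0.1269 -0.9919  1.277 ]] [[378.3073   0.     256.7693]
 [  0.     378.3073 188.8414]
 [  0.       0.       1.    ]] -0.040433968844216024
lid [198.2 207.3] 0.73
scale [322.8 208.9] 0.65
platter [321.1 212.2] 0.74
platter [199.7 205.6] 0.21
side [[ 0.9609 -0.2045  0.1867  0.2591]
 [-0.2765 -0.6696  0.6893 -1.0199]
 [-0.0159 -0.714  -0.7     1.0936]] [[427.7691   0.     250.2182]
 [  0.     427.7691 189.8695]
 [  0.       0.       1.    ]] -0.05223497483083585
case [233.8 159.8] 0.8
case [231.6 117.7] 0.73
lid [229.5 151.8] 0.89
scale [249.4 239.2] 0.61
platter [253.  236.5] 0.63
wrist [[ 0.2514  0.9399  0.231   0.0879]
 [ 0.9679 -0.2442 -0.0597  0.5978]
 [ 0.0003  0.2386 -0.9711  0.3841]] [[294.1675   0.     259.9969]
 [  0.     294.1675 195.0042]
 [  0.       0.       1.    ]] -0.01477787324088091
{'time': 1.2, 'q': array([ 1.2316,  0.1304,  1.4882,  0.0001,  1.523 , -0.0854]), 'qvel': array([ 0.0009, -0.0011, -0.0004,  0.0002, -0.0004, -0.0007]), 'effort': array([  0.0003, -55.9753, -49.207 ,   0.0769,   0.0221,  -0.    ]), 'tcp_pos': array([0.1506, 0.5808, 0.2357]), 'eef_rot': array([ 0.1993,  1.5617, -0.1992]), 'ft_force': array([-0.0478,  0.7046,  0.4872]), 'wrist_torque': array([ 0.0032, -0.0307, -0.0017]), 'width': 0.09283796810776486}
```

View pics/top0.png

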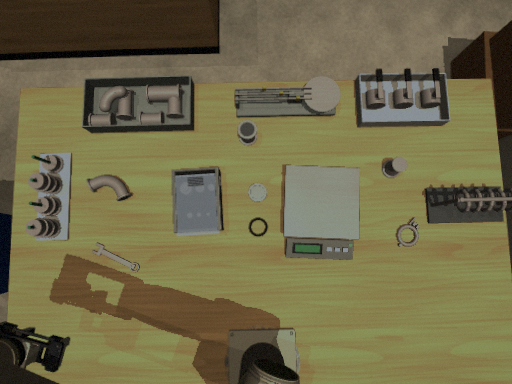

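View pics/side0.png

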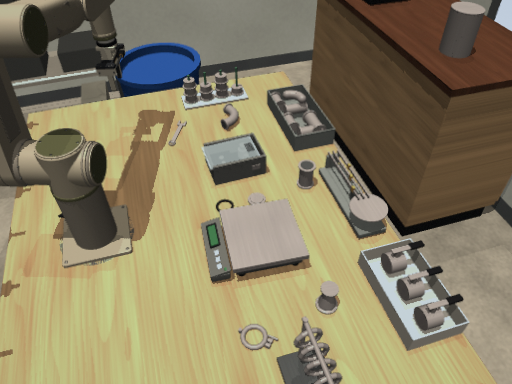

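Run:
```python
import cv2
a=cv2.imread("pics/top0.png");cv2.imwrite("pics/top0c.png",cv2.resize(a[130:290,130:260],None,fx=4.5,fy=3.7*1,interpolation=cv2.INTER_CUBIC)[:600])
a=cv2.imread("pics/side0.png");cv2.imwrite("pics/side0c.png",cv2.resize(a[90:230,150:330],None,fx=4,fy=4,interpolation=cv2.INTER_CUBIC))
```

```text
(no output)
```

View pics/top0c.png

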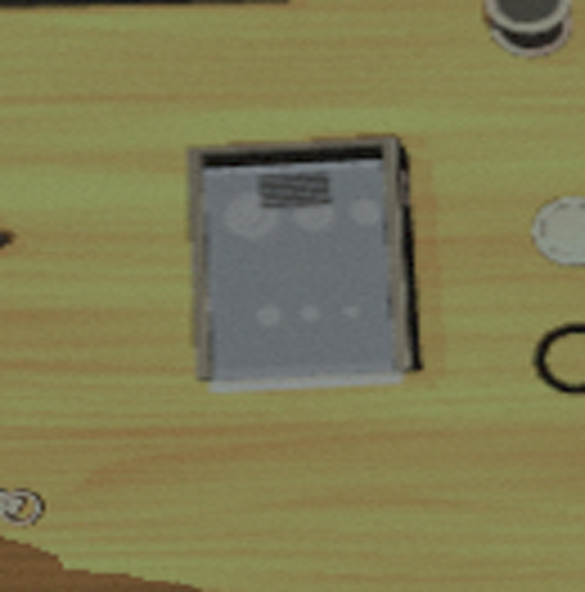

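View pics/side0c.png

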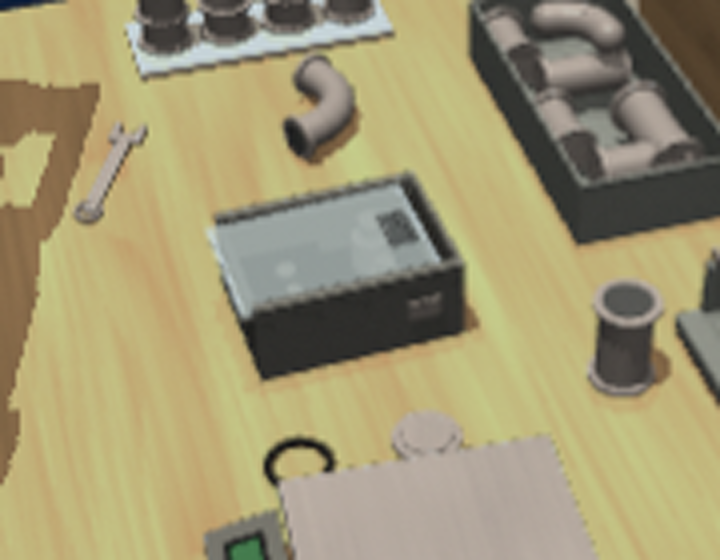

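Run:
```python
from h import *
from scipy.optimize import least_squares
np.set_printoptions(precision=4,suppress=True)
T=imaging.get_image("top");S=imaging.get_image("side")
ct=[(172.2,170.5),(218.9,167.0),(174.4,232.2),(220.7,229.5)]
loc=[(.1,.075),(.1,-.075),(-.1,.075),(-.1,-.075)]
cs={1:(265.75,156.25),3:(213.75,170.),0:(253.2,134.5)}
for c in ct: print(atz(T,c,.087))
for k,c in cs.items(): print(k,atz(S,c,.087))
def f(p,pts=None):
    c,s=np.cos(p[2]),np.sin(p[2]);r=[]
    for i,l in enumerate(loc):
        P=[p[0]+c*l[0]-s*l[1],p[1]+s*l[0]+c*l[1],.087]
        r+=list(proj(T,P)-ct[i])
        if i in cs:r+=list(proj(S,P)-cs[i])
    return r
o=least_squares(f,[.47,.16,0]);print("case",o.x,np.round(o.fun,1))
pt=[(285,166),(360,168),(358,240),(283,236)]
for c in pt: print("pl",atz(T,c,.075))
for c in [(249.4,239.2)]:print(atz(S,c,.075))
```

```text
[0.6212 0.2729 0.087 ]
[0.6294 0.1232 0.087 ]
[0.4249 0.2645 0.087 ]
[0.4305 0.1193 0.087 ]
1 [0.6304 0.1234 0.087 ]
3 [0.4319 0.1056 0.087 ]
0 [0.6234 0.2626 0.087 ]
case [0.5272 0.1936 0.0398] [ 0.1 -0.9 -0.5 -1.5  0.2 -0.2 -0.   0.1  0.   0.2  1.5  0.  -1.  -1.5]
pl [ 0.6305 -0.089   0.075 ]
pl [ 0.619  -0.3318  0.075 ]
pl [ 0.3884 -0.3128  0.075 ]
pl [ 0.4063 -0.076   0.075 ]
[ 0.4691 -0.2223  0.075 ]
```

```bash
cat >> h.py <<'E'
from scipy.spatial.transform import Rotation as R
def st(goal=None,yaw=None):
    s=readout.state();M=R.from_rotvec(s["eef_rot"]).as_matrix()
    print("t",round(s["time"],2),"tcp",np.round(s["tcp_pos"],4),"F",np.round(s["ft_force"],2),"w",round(s["width"],4),"jaw yaw",round(np.arctan2(M[1,1],M[0,1]),4))
    print(np.round(M,4).tolist())
    if goal is not None: print("tool shift mm",np.round(M.T@(np.array(goal)-s["tcp_pos"])*1000,1))
    if yaw is not None:
        c,sn=np.cos(yaw),np.sin(yaw)
        G=np.stack([[0,0,-1],[c,sn,0],np.cross([0,0,-1],[c,sn,0])],1)
        print("twist",np.round(R.from_matrix(M.T@G).as_rotvec(),4), "q",np.round(s["q"],2))
    return s,M
E
python3 - <<'E'
from h import *
st([.56,.195,.3],.045)
st([.56,.195,.3],.045+np.pi)
E
```

```text
t 1.3 tcp [0.1506 0.5808 0.2356] F [0.32 0.53 0.24] w 0.093 jaw yaw 1.317
[[-0.0, 0.2511, 0.968], [0.0, 0.968, -0.2511], [-1.0, 0.0, -0.0]]
tool shift mm [ -64.4 -270.7  493.1]
twist [ 1.272 -0.     0.   ] q [ 1.23  0.13  1.49  0.    1.52 -0.09]
t 1.3 tcp [0.1506 0.5808 0.2356] F [0.32 0.53 0.24] w 0.093 jaw yaw 1.317
[[-0.0, 0.2511, 0.968], [0.0, 0.968, -0.2511], [-1.0, 0.0, -0.0]]
tool shift mm [ -64.4 -270.7  493.1]
twist [-1.8696 -0.     -0.    ] q [ 1.23  0.13  1.49  0.    1.52 -0.09]
```

```bash
python3 -m crank '{"linear":[[-4,-17,31],[-4,-17,31],[-4,-17,31],[-4,-17,31],[-4,-17,31],[-4,-17,31],[-4,-17,31],[-4,-17,31],[-4,-17,31],[-4,-17,31],[-4,-17,31],[-4,-17,31],[-4,-17,31],[-4,-17,31],[-4,-17,31],[-4,-16,28]],"twist":[[0,0,0],[0,0,0],[0,0,0],[0,0,0],[0,0,0],[0,0,0],[0,0,0],[0,0,0],[0,0,0],[0,0,0],[0,0,0],[0,0,0],[0,0,0],[0,0,0],[0,0,0],[0,0,0]],"grip":[255,255,255,255,255,255,255,255,255,255,255,255,255,255,255,255]}' 20
python3 -m crank '{"linear":[[0,0,0],[0,0,0],[0,0,0],[0,0,0],[0,0,0],[0,0,0],[0,0,0],[0,0,0],[0,0,0],[0,0,0]],"twist":[[0.1413,0,0],[0.1413,0,0],[0.1413,0,0],[0.1413,0,0],[0.1413,0,0],[0.1413,0,0],[0.1413,0,0],[0.1413,0,0],[0.1413,0,0],[0,0,0]],"grip":[255,255,255,255,255,255,255,255,255,255]}' 20
python3 - <<'E'
from h import *
p=imaging.get_image("wrist");cv2.imwrite("pics/w1.png",p["color"])
np.save("w1.npy",p,allow_pickle=True)
st([.56,.195,.3],.045);print(np.round(p["pose"],4))
for n in["lid","case","w200","w100","w500"]:
  print(n,[(np.round(x["centre"],1).tolist(),round(x["score"],2)) for x in models.spot_in(n,p)[:3]])
E
```

```text
time: 2.9
tcp_pos: [0.5609, 0.1933, 0.2998]
eef_rot: [0.2, 1.561, -0.2]
ft_force: [1.4, 0.1, -0.5]
width: 0.0004
time: 3.9
tcp_pos: [0.5598, 0.1947, 0.2997]
eef_rot: [1.178, 1.229, -1.177]
ft_force: [-0.2, 0.8, -0.4]
width: 0.0008
t 3.95 tcp [0.5598 0.1947 0.2997] F [0.14 0.14 0.11] w 0.0005 jaw yaw 0.0483
[[-0.0, 0.9988, 0.0483], [-0.0, 0.0483, -0.9988], [-1.0, -0.0, 0.0]]
tool shift mm [-0.3  0.2 -0.3]
twist [0.0033 0.     0.    ] q [ 0.25  0.09  1.41 -0.    1.64  0.2 ]
[[ 9.991e-01  4.140e-02  1.040e-02  5.578e-01]
 [ 4.260e-02 -9.703e-01 -2.380e-01  2.607e-01]
 [ 2.000e-04  2.383e-01 -9.712e-01  4.481e-01]
 [ 0.000e+00  0.000e+00  0.000e+00  1.000e+00]]
lid [([223.9, 168.6], 0.76)]
case [([233.2, 164.2], 0.77)]
w200 []
w100 []
w500 []
```

View pics/w1.png

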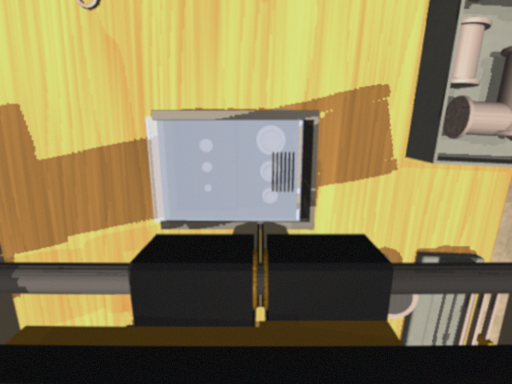

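Run:
```python
from h import *
p=np.load("w1.npy",allow_pickle=True).item()
for n,c,z in [("back-left",(320,110.5),.087),("back-right",(314,229),.087),("fr-left",(154,110.5),.087),("fr-right",(161,228),.087),("patch",(283,171.5),.08),("lidfl",(147,118),.08),("lidfr",(155,226),.08),("lid back",(301,170),.08)]:
    P=atz(p,c,z);
    a=.045;d=P[:2]-[.5272,.1936];print(n,np.round(P,4),"local",np.round([np.cos(a)*d[0]+np.sin(a)*d[1],-np.sin(a)*d[0]+np.cos(a)*d[1]],4))
a=cv2.imread("pics/w1.png");cv2.imwrite("pics/w1c.png",cv2.resize(a[95:245,135:335],None,fx=4,fy=4,interpolation=cv2.INTER_CUBIC))
```

```text
back-left [0.6282 0.2781 0.087 ] local [0.1047 0.0799]
back-right [0.6338 0.1297 0.087 ] local [ 0.1036 -0.0686]
fr-left [0.4319 0.2698 0.087 ] local [-0.0918  0.0804]
fr-right [0.4348 0.1226 0.087 ] local [-0.0955 -0.0668]
patch [0.5895 0.2023 0.08  ] local [0.0626 0.0059]
lidfl [0.4205 0.2609 0.08  ] local [-0.1035  0.072 ]
lidfr [0.4245 0.1224 0.08  ] local [-0.1058 -0.0665]
lid back [0.612  0.2052 0.08  ] local [0.0853 0.0078]
```

View pics/w1c.png

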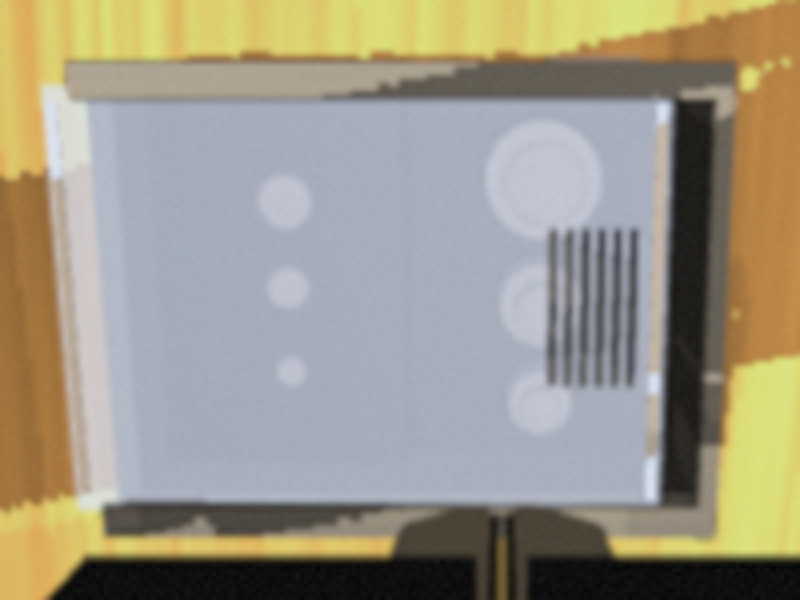

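```bash
python3 -m crank '{"linear":[[0,5,-1],[30,6,-1],[40,6,-1],[40,6,0],[35,3,0],[25,0,0],[12,0,0],[4,0,0],[0,0,0],[0,0,0]],"twist":[[0.006,0,0],[0,0,0],[0,0,0],[0,0,0],[0,0,0],[0,0,0],[0,0,0],[0,0,0],[0,0,0],[0,0,0]],"grip":[255,255,255,255,255,255,255,255,255,255]}' 20
python3 - <<'E'
from h import *
st([.586,.199,.102],.042)
E
```

```text
time: 5.2
tcp_pos: [0.5869, 0.1991, 0.1157]
eef_rot: [1.182, 1.226, -1.178]
ft_force: [0.4, -0.9, 0.5]
width: 0.0007
t 5.2 tcp [0.5869 0.1991 0.1157] F [ 0.36 -0.86  0.51] w 0.0007 jaw yaw 0.0394
[[0.0029, 0.9992, 0.0394], [0.0008, 0.0394, -0.9992], [-1.0, 0.0029, -0.0006]]
tool shift mm [13.7 -0.9  0. ]
twist [-0.0026 -0.0006 -0.0029] q [0.24 0.26 1.56 0.   1.31 0.2 ]
```

```bash
python3 -m crank '{"linear":[[3,0,0],[3,0,0],[3,0,0],[2,0,0],[0,0,0],[0,0,0]],"twist":[[0,0,0],[0,0,0],[0,0,0],[0,0,0],[0,0,0],[0,0,0]],"grip":[255,255,255,255,255,255]}' 20
python3 -m crank '{"linear":[[1,0,0],[0.5,0,0],[0,0,0]],"twist":[[0,0,0],[0,0,0],[0,0,0]],"grip":[255,255,255]}' 20
```

```text
time: 5.8
tcp_pos: [0.5856, 0.1987, 0.1025]
eef_rot: [1.18, 1.228, -1.18]
ft_force: [0.2, 0.1, -0.3]
width: 0.0005
time: 6.1
tcp_pos: [0.5856, 0.1987, 0.1011]
eef_rot: [1.18, 1.228, -1.18]
ft_force: [-0.7, -0.1, -0.1]
width: 0.0005
```

```bash
python3 -m crank '{"linear":[[0.5,0,0],[0.5,0,0],[0,0,0]],"twist":[[0,0,0],[0,0,0],[0,0,0]],"grip":[255,255,255]}' 20
python3 -m crank '{"linear":[[0.5,0,0],[0.5,0,0],[0,0,0]],"twist":[[0,0,0],[0,0,0],[0,0,0]],"grip":[255,255,255]}' 20
```

```text
time: 6.4
tcp_pos: [0.5856, 0.1987, 0.1]
eef_rot: [1.18, 1.228, -1.18]
ft_force: [-0.1, 0.2, -0.3]
width: 0.0005
time: 6.7
tcp_pos: [0.5857, 0.1988, 0.0992]
eef_rot: [1.18, 1.228, -1.18]
ft_force: [-0.5, -1.1, 0.4]
width: 0.0006
```

```bash
python3 -m crank '{"linear":[[0.5,0,0],[0,0,0]],"twist":[[0,0,0],[0,0,0]],"grip":[255,255]}' 20
python3 -m crank '{"linear":[[0.5,0,0],[0,0,0]],"twist":[[0,0,0],[0,0,0]],"grip":[255,255]}' 20
```

```text
time: 6.9
tcp_pos: [0.5857, 0.1988, 0.0991]
eef_rot: [1.18, 1.227, -1.18]
ft_force: [-2.3, -0.3, 3.9]
width: 0.0002
time: 7.1
tcp_pos: [0.5857, 0.1988, 0.0989]
eef_rot: [1.18, 1.227, -1.18]
ft_force: [-2.6, -2.1, 6.8]
width: 0.0004
```

```bash
python3 -m crank '{"linear":[[0.5,0,0],[0,0,0]],"twist":[[0,0,0],[0,0,0]],"grip":[255,255]}' 20
```

```text
time: 7.3
tcp_pos: [0.5858, 0.1988, 0.0989]
eef_rot: [1.18, 1.227, -1.18]
ft_force: [-5.6, -1.3, 10.1]
width: 0.0007
```

```bash
python3 -m crank '{"linear":[[0.5,0,0],[0.3,0,0],[0,0,0]],"twist":[[0,0,0],[0,0,0],[0,0,0]],"grip":[255,255,255]}' 20
python3 -m crank '{"linear":[[0,-1,0],[0,-1,0],[0,-1,0],[0,0,0]],"twist":[[0,0,0],[0,0,0],[0,0,0],[0,0,0]],"grip":[255,255,255,255]}' 20
```

```text
time: 7.6
tcp_pos: [0.5862, 0.1988, 0.0988]
eef_rot: [1.181, 1.227, -1.179]
ft_force: [-6.8, -1.7, 14.2]
width: 0.0004
time: 8.0
tcp_pos: [0.585, 0.1988, 0.0989]
eef_rot: [1.184, 1.224, -1.176]
ft_force: [3.7, -1.1, 6.6]
width: -0.0001
```

```bash
python3 -m crank '{"linear":[[0.5,0,0],[0.5,0,0],[0.3,0,0],[0,0,0]],"twist":[[0,0,0],[0,0,0],[0,0,0],[0,0,0]],"grip":[255,255,255,255]}' 20
python3 -m crank '{"linear":[[0,-1,0],[0,-1,0],[0,0,0]],"twist":[[0,0,0],[0,0,0],[0,0,0]],"grip":[255,255,255]}' 20
```

```text
time: 8.4
tcp_pos: [0.5852, 0.1988, 0.0988]
eef_rot: [1.184, 1.224, -1.176]
ft_force: [-1.2, -1.7, 14.1]
width: 0.0004
time: 8.7
tcp_pos: [0.5842, 0.1988, 0.0989]
eef_rot: [1.185, 1.222, -1.174]
ft_force: [4.4, -1.1, 9.7]
width: 0.0004
```

```bash
python3 -m crank '{"linear":[[0.5,0,0],[0.5,0,0],[0.2,-1,0],[0.2,-1,0],[0,0,0]],"twist":[[0,0,0],[0,0,0],[0,0,0],[0,0,0],[0,0,0]],"grip":[255,255,255,255,255]}' 20
python3 -m crank '{"linear":[[0.2,-1,0],[0.2,-1,0],[0,0,0]],"twist":[[0,0,0],[0,0,0],[0,0,0]],"grip":[255,255,255]}' 20
```

```text
time: 9.2
tcp_pos: [0.5832, 0.1988, 0.0987]
eef_rot: [1.186, 1.221, -1.172]
ft_force: [4.4, -2.0, 14.9]
width: 0.0004
time: 9.5
tcp_pos: [0.5815, 0.1987, 0.0986]
eef_rot: [1.187, 1.22, -1.172]
ft_force: [6.1, -2.2, 15.6]
width: 0.0001
```

```bash
python3 -m crank '{"linear":[[0.1,-2,0],[0.1,-2,0],[0.1,-2,0],[0.1,-2,0],[0.1,-2,0]],"twist":[[0,0,0],[0,0,0],[0,0,0],[0,0,0],[0,0,0]],"grip":[255,255,255,255,255]}' 20
```

```text
time: 10.0
tcp_pos: [0.5717, 0.1983, 0.0983]
eef_rot: [1.187, 1.22, -1.171]
ft_force: [5.9, -2.7, 16.5]
width: 0.0004
```

```bash
python3 -m crank '{"linear":[[0.06,-2,0],[0.06,-2,0],[0.06,-2,0],[0.06,-2,0],[0.06,-2,0],[0.06,-2,0],[0.06,-2,0],[0.06,-2,0]],"twist":[[0,0,0],[0,0,0],[0,0,0],[0,0,0],[0,0,0],[0,0,0],[0,0,0],[0,0,0]],"grip":[255,255,255,255,255,255,255,255]}' 20
```

```text
time: 10.8
tcp_pos: [0.5558, 0.1976, 0.0977]
eef_rot: [1.187, 1.22, -1.171]
ft_force: [5.1, -2.5, 17.5]
width: 0.0006
```

```bash
python3 -m crank '{"linear":[[0.03,-2,0],[0.03,-2,0],[0.03,-2,0],[0.03,-2,0],[0.03,-2,0],[0.03,-2,0],[0.03,-2,0],[0.03,-2,0],[0.03,-2,0],[0.03,-2,0]],"twist":[[0,0,0],[0,0,0],[0,0,0],[0,0,0],[0,0,0],[0,0,0],[0,0,0],[0,0,0],[0,0,0],[0,0,0]],"grip":[255,255,255,255,255,255,255,255,255,255]}' 20
```

```text
time: 11.8
tcp_pos: [0.5356, 0.1968, 0.0971]
eef_rot: [1.187, 1.22, -1.172]
ft_force: [5.1, -2.8, 15.6]
width: 0.0004
```

```bash
python3 -m crank '{"linear":[[0.05,-2,0],[0.05,-2,0],[0.05,-2,0],[0.05,-2,0],[0.05,-2,0],[0.05,-2,0],[0.05,-2,0],[0.05,-2,0],[0.05,-2,0],[0.05,-2,0]],"twist":[[0,0,0],[0,0,0],[0,0,0],[0,0,0],[0,0,0],[0,0,0],[0,0,0],[0,0,0],[0,0,0],[0,0,0]],"grip":[255,255,255,255,255,255,255,255,255,255]}' 20
python3 -m crank '{"linear":[[0.04,-2,0],[0.04,-2,0],[0.04,-2,0],[0.04,-2,0],[0.04,-2,0]],"twist":[[0,0,0],[0,0,0],[0,0,0],[0,0,0],[0,0,0]],"grip":[255,255,255,255,255]}' 20
```

```text
time: 12.8
tcp_pos: [0.5157, 0.196, 0.0965]
eef_rot: [1.187, 1.22, -1.172]
ft_force: [5.6, -3.0, 15.6]
width: 0.0007
time: 13.3
tcp_pos: [0.5056, 0.1956, 0.0962]
eef_rot: [1.186, 1.22, -1.172]
ft_force: [5.7, -3.0, 16.5]
width: 0.0006
```

Run:
```python
from h import *
p=imaging.get_image("wrist");cv2.imwrite("pics/w2.png",p["color"]);st()
```

```text
t 13.35 tcp [0.5053 0.1956 0.0962] F [ 5.57 -3.89 17.39] w 0.0003 jaw yaw 0.0389
[[0.0107, 0.9992, 0.0389], [0.0012, 0.0389, -0.9992], [-0.9999, 0.0107, -0.0007]]
```

View pics/w2.png

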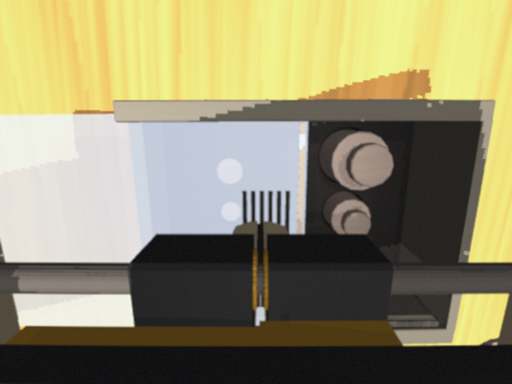

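```bash
python3 -m crank '{"linear":[[0.03,-2,0],[0.03,-2,0],[0.03,-2,0],[0.03,-2,0]],"twist":[[0,0,0],[0,0,0],[0,0,0],[0,0,0]],"grip":[255,255,255,255]}' 20
python3 -m crank '{"linear":[[0.02,-1,0],[0.02,-1,0],[0.02,-1,0]],"twist":[[0,0,0],[0,0,0],[0,0,0]],"grip":[255,255,255]}' 20
```

```text
time: 13.75
tcp_pos: [0.4975, 0.1953, 0.096]
eef_rot: [1.186, 1.22, -1.172]
ft_force: [5.3, -3.1, 15.7]
width: 0.0006
time: 14.05
tcp_pos: [0.4945, 0.1951, 0.0959]
eef_rot: [1.186, 1.22, -1.172]
ft_force: [5.8, -4.4, 15.7]
width: 0.0007
```

```bash
python3 -m crank '{"linear":[[0.03,-1,0],[0.03,-1,0],[0.03,-1,0]],"twist":[[0,0,0],[0,0,0],[0,0,0]],"grip":[255,255,255]}' 20
python3 -m crank '{"linear":[[0.03,-1,0],[0.03,-1,0]],"twist":[[0,0,0],[0,0,0]],"grip":[255,255]}' 20
```

```text
time: 14.35
tcp_pos: [0.4915, 0.195, 0.0958]
eef_rot: [1.186, 1.22, -1.172]
ft_force: [5.4, -2.5, 15.7]
width: 0.0004
time: 14.55
tcp_pos: [0.4902, 0.1951, 0.0958]
eef_rot: [1.187, 1.219, -1.171]
ft_force: [10.0, -2.3, 13.2]
width: 0.0007
```

```bash
python3 -m crank '{"linear":[[0.03,-1,0],[0.03,-1,0]],"twist":[[0,0,0],[0,0,0]],"grip":[255,255]}' 20
```

```text
time: 14.75
tcp_pos: [0.4882, 0.1953, 0.0957]
eef_rot: [1.188, 1.22, -1.171]
ft_force: [10.8, -2.4, 12.3]
width: 0.0006
```

```bash
python3 -m crank '{"linear":[[-1,0,0],[-2,0,0],[-5,0,0],[-20,0,0],[-40,0,0],[-40,0,0],[-40,0,0],[-40,0,0],[0,20,-10],[0,20,-10],[0,20,-10],[0,10,-10],[0,0,0],[0,0,0]],"twist":[[0,0,0],[0,0,0],[0,0,0],[0,0,0],[0,0,0],[0,0,0],[0,0,0],[0,0,0],[0,0,0],[0,0,0],[0,0,0],[0,0,0],[0,0,0],[0,0,0]],"grip":[255,255,255,255,255,255,150,150,150,150,150,150,150,150]}' 20
python3 - <<'E'
from h import *
np.set_printoptions(precision=4,suppress=True)
st(None,.042)
for k,v in[("w3","wrist"),("t3","top"),("s3","side")]:
    p=imaging.get_image(v);cv2.imwrite(f"pics/{k}.png",p["color"]);np.save(k+".npy",p,allow_pickle=True)
    for n in["w200","w100","w500","lid","case","platter","scale"]:
        for x in models.spot_in(n,p)[:2]: print(v,n,np.round(x["centre"],1),round(x["score"],2),atz(p,x["centre"],.053))
E
```

```text
time: 16.15
tcp_pos: [0.5505, 0.2373, 0.2786]
eef_rot: [1.178, 1.229, -1.182]
ft_force: [0.3, -0.5, -0.1]
width: 0.0382
t 16.15 tcp [0.5505 0.2373 0.2786] F [ 0.3  -0.46 -0.06] w 0.0382 jaw yaw 0.0397
[[-0.0019, 0.9992, 0.0397], [-0.0007, 0.0397, -0.9992], [-1.0, -0.0019, 0.0006]]
twist [-0.0023  0.0006  0.0019] q [ 0.32  0.12  1.43 -0.    1.6   0.28]
wrist w200 [273.7 170.4] 0.97 [0.5682 0.2447 0.053 ]
wrist w200 [274.4 201.9] 0.74 [0.5712 0.2029 0.053 ]
wrist w100 [273.7 170.4] 0.97 [0.5682 0.2447 0.053 ]
wrist w100 [274.4 201.9] 0.74 [0.5712 0.2029 0.053 ]
wrist w500 [273.7 170.4] 0.97 [0.5682 0.2447 0.053 ]
wrist w500 [274.4 201.9] 0.74 [0.5712 0.2029 0.053 ]
wrist lid [152.9 192.6] 0.69 [0.4116 0.2092 0.053 ]
wrist case [204.7 191.3] 0.85 [0.4796 0.2136 0.053 ]
top w200 [211.3 184.6] 0.59 [0.5779 0.1519 0.053 ]
top w200 [184.7 187.4] 0.52 [0.5705 0.239  0.053 ]
top w100 [211.3 184.6] 0.59 [0.5779 0.1519 0.053 ]
top w100 [184.7 187.4] 0.52 [0.5705 0.239  0.053 ]
top w500 [211.3 184.6] 0.59 [0.5779 0.1519 0.053 ]
top w500 [184.7 187.4] 0.52 [0.5705 0.239  0.053 ]
top lid [207.8 23
[... 191 characters left out ...]
 ]
top scale [320.7 207.1] 0.6 [ 0.4968 -0.2026  0.053 ]
side w200 [243.7 148.6] 0.69 [0.5755 0.2308 0.053 ]
side w200 [251.5 241.5] 0.61 [ 0.4773 -0.2158  0.053 ]
side w100 [243.7 148.6] 0.69 [0.5755 0.2308 0.053 ]
side w100 [251.5 241.5] 0.61 [ 0.4773 -0.2158  0.053 ]
side w500 [243.7 148.6] 0.69 [0.5755 0.2308 0.053 ]
side w500 [251.5 241.5] 0.61 [ 0.4773 -0.2158  0.053 ]
side lid [233.1 120.1] 0.68 [0.5834 0.4262 0.053 ]
side lid [201.  154.6] 0.65 [0.4104 0.2441 0.053 ]
side case [228.7 159.7] 0.96 [0.5041 0.1838 0.053 ]
side platter [253.1 239.3] 0.61 [ 0.4845 -0.2088  0.053 ]
side platter [224.6 158.7] 0.15 [0.4908 0.194  0.053 ]
side scale [250.2 238.4] 0.96 [ 0.4769 -0.2028  0.053 ]
```

View pics/w3.png

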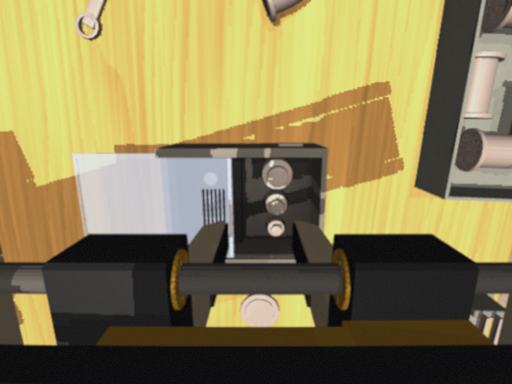

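View pics/t3.png

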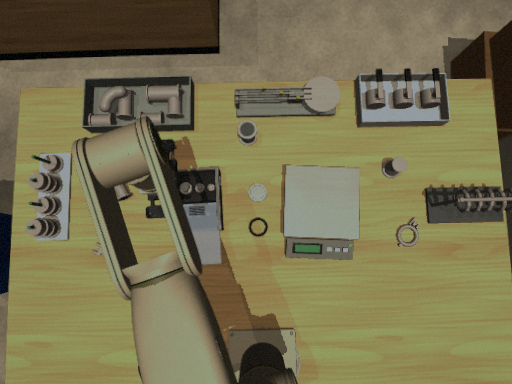

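View pics/s3.png

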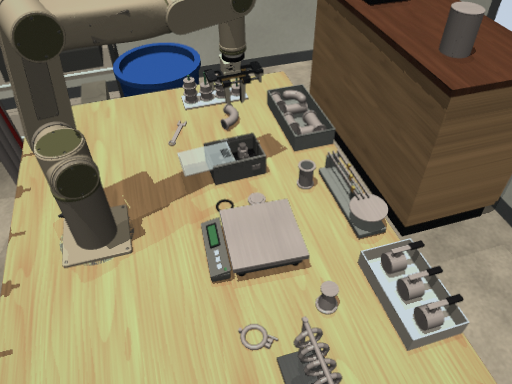

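Run:
```python
import cv2
def c(n,o,y0,y1,x0,x1,f): cv2.imwrite(f"pics/{o}.png",cv2.resize(cv2.imread(f"pics/{n}.png")[y0:y1,x0:x1],None,fx=f,fy=f,interpolation=cv2.INTER_CUBIC))
c("w3","w3c",140,250,180,340,5);c("t3","t3c",160,240,160,240,7);c("s3","s3c",120,200,170,280,7)
```

```text
(no output)
```

View pics/w3c.png

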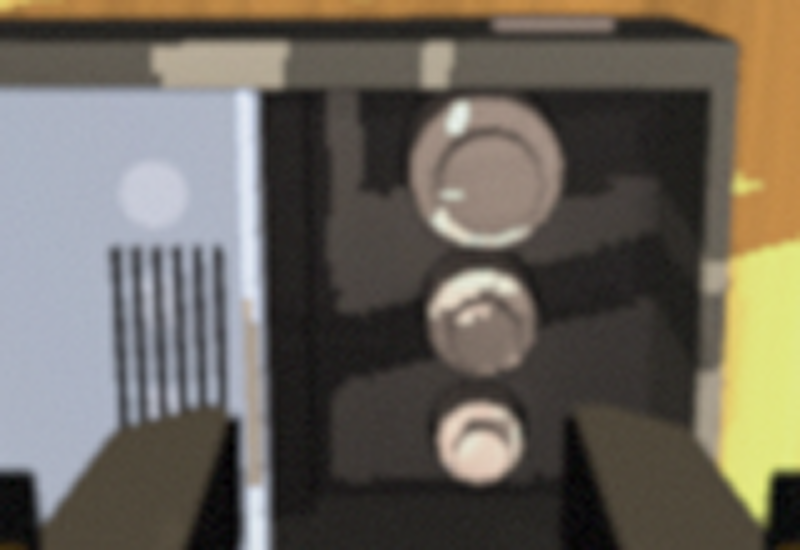

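View pics/t3c.png

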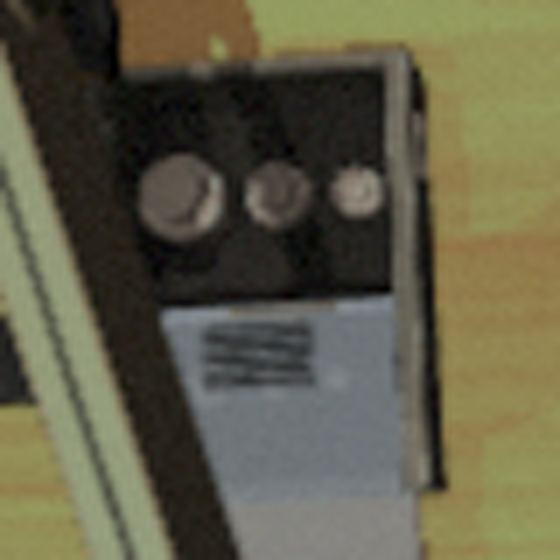

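View pics/s3c.png

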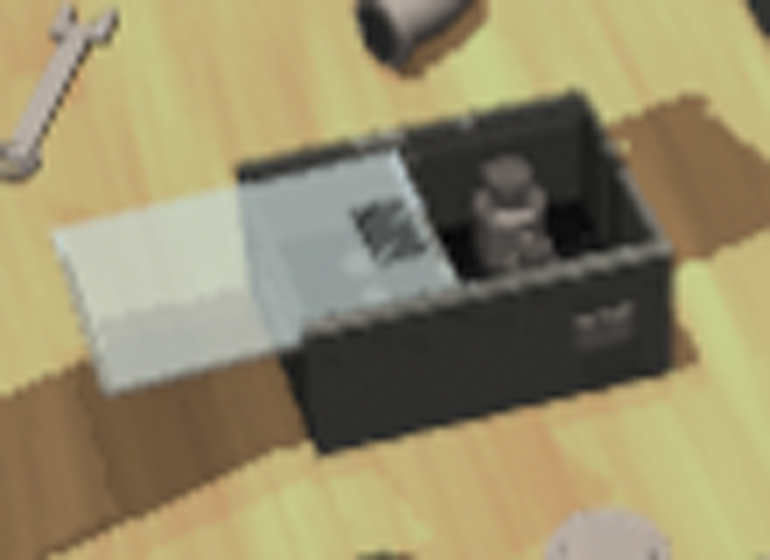

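Run:
```python
from h import *
np.set_printoptions(precision=4,suppress=True)
W=np.load("w3.npy",allow_pickle=True).item();T=np.load("t3.npy",allow_pickle=True).item()
print("wrist body",atz(W,(276.4,204.4),.038),"knob",atz(W,(277,206.8),.053))
print("top body",atz(T,(199.8,187.8),.038),"knob",atz(T,(200.4,186.8),.053))
def c(p,s,x,y,o,f):return atz(p,(x/f+o[0],y/f+o[1]),s)
print("w500 wr",c(W,.049,487,170,(180,140),5),"knob",c(W,.07,491,180,(180,140),5))
print("w100 wr",c(W,.031,480,442,(180,140),5),"knob",c(W,.043,482,449,(180,140),5))
print("w500 top",c(T,.049,181,198,(160,160),7),"w100 top",c(T,.031,358,192,(160,160),7))
print("lid edge W",c(W,.08,250,320,(180,140),5),"back wall inner",c(W,.087,700,320,(180,140),5))
print("lid edge T",c(T,.08,280,307,(160,160),7),"back wall in",c(T,.087,280,72,(160,160),7))
```

```text
wrist body [0.5751 0.1955 0.038 ] knob [0.575  0.1964 0.053 ]
top body [0.5701 0.1918 0.038 ] knob [0.5714 0.1876 0.053 ]
w500 wr [0.5735 0.2395 0.049 ] knob [0.5732 0.2406 0.07  ]
w100 wr [0.5768 0.158  0.031 ] knob [0.5766 0.1604 0.043 ]
w500 top [0.568  0.2359 0.049 ] w100 top [0.5715 0.1551 0.031 ]
lid edge W [0.5155 0.2054 0.08  ] back wall inner [0.624  0.2116 0.087 ]
lid edge T [0.513 0.185 0.08 ] back wall in [0.62   0.1838 0.087 ]
```

Run:
```python
from h import *
p=np.load("w1.npy",allow_pickle=True).item()
for d in(.017,.0,-.02): print(proj(p,[.5598,.1947,.2997-d]))
# patch pressed at tcp when tip z .082: check w1 patch vs later
a=cv2.imread("pics/w1.png");cv2.imwrite("pics/w1d.png",cv2.resize(a[210:290,210:310],None,fx=6,fy=6,interpolation=cv2.INTER_CUBIC))
W=np.load("w3.npy",allow_pickle=True).item()
s=readout.state();M=R.from_rotvec(s["eef_rot"]).as_matrix()
for y in(-.019,.019):print("tips w3",proj(W,s["tcp_pos"]+M@[.017,y,-.0075]),proj(W,s["tcp_pos"]+M@[.017,y,0]))
a=cv2.imread("pics/w3.png");cv2.imwrite("pics/w3d.png",cv2.resize(a[200:300,170:350],None,fx=4,fy=4,interpolation=cv2.INTER_CUBIC))
```

```text
[258.59621801 236.32355557]
[258.45876518 248.03469389]
[258.25591234 265.32470801]
tips w3 [227.58482474 224.66812267] [227.91829796 236.55583803]
tips w3 [291.88798023 224.71339178] [291.55636551 236.60485992]
```

View pics/w1d.png

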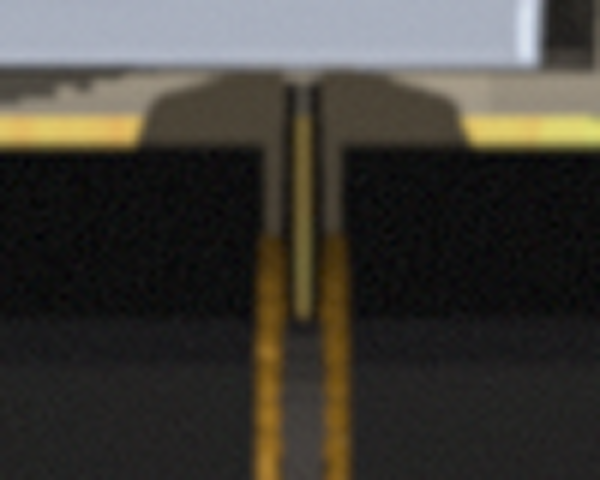

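View pics/w3d.png

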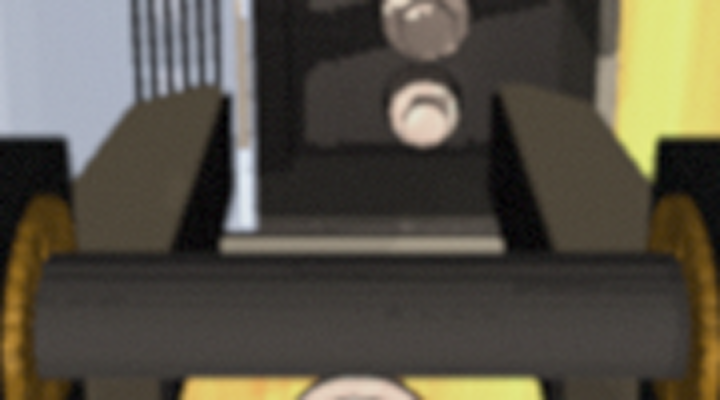

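```bash
python3 -m crank '{"linear":[[0,7,15],[0,7,15],[0,7,15],[30,0,0],[40,0,0],[40,0,0],[30,0,0],[13,0,0],[0,0,0],[0,0,0]],"twist":[[0,0,0],[0,0,0],[0,0,0],[0,0,0],[0,0,0],[0,0,0],[0,0,0],[0,0,0],[0,0,0],[0,0,0]],"grip":[128,128,128,128,128,128,128,128,128,128]}' 15
python3 - <<'E'
from h import *
np.set_printoptions(precision=4,suppress=True)
s,M=st([.5735,.1935,.041],.042)
p=imaging.get_image("wrist");cv2.imwrite("pics/w4.png",p["color"]);np.save("w4.npy",p,allow_pickle=True)
for y in(-.023,.023):print("tips",proj(p,s["tcp_pos"]+M@[.017,y,-.0075]))
p=imaging.get_image("side");cv2.imwrite("pics/s4.png",cv2.resize(p["color"][90:210,160:310],None,fx=5,fy=5,interpolation=cv2.INTER_CUBIC))
E
```

```text
time: 18.35
tcp_pos: [0.575, 0.1929, 0.128]
eef_rot: [1.182, 1.226, -1.179]
ft_force: [0.4, 0.8, 1.2]
width: 0.0462
t 18.35 tcp [0.575  0.1929 0.128 ] F [0.44 0.78 1.24] w 0.0462 jaw yaw 0.0388
[[0.0018, 0.9992, 0.0387], [0.0004, 0.0387, -0.9992], [-1.0, 0.0018, -0.0003]]
tool shift mm [87.  -1.6 -0.6]
twist [-0.0032 -0.0003 -0.0018] q [ 0.24  0.22  1.59 -0.    1.33  0.2 ]
tips [219.8645 224.4895]
tips [297.3287 224.4629]
```

View pics/w4.png

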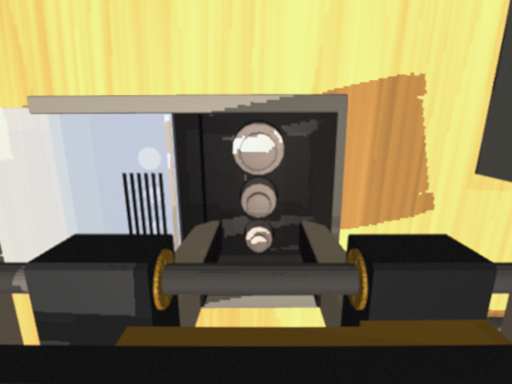

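View pics/s4.png

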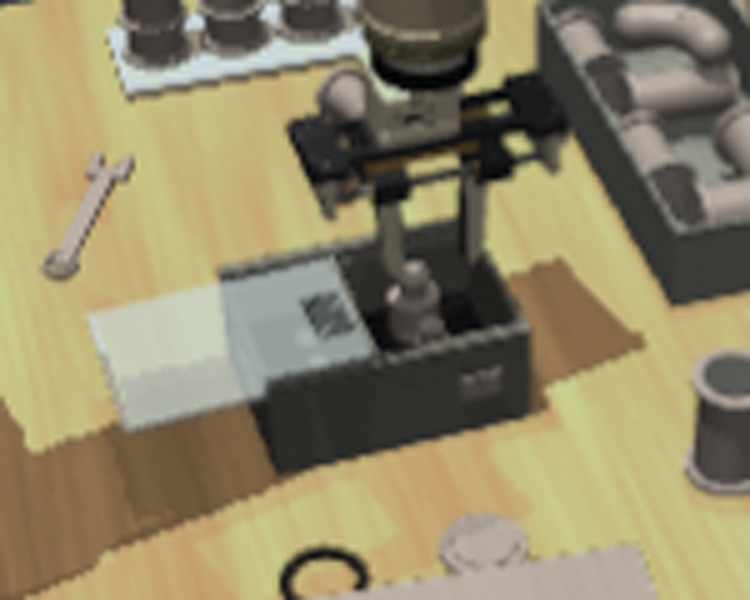

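Run:
```python
from h import *
np.set_printoptions(precision=4,suppress=True)
p=np.load("w4.npy",allow_pickle=True).item()
for b in((0,0),(-1.2,2)):
  print(atz(p,(258.5+b[0],197.8+b[1]),.038),atz(p,(258+b[0],202.3+b[1]),.053))
a=cv2.imread("pics/w4.png");cv2.imwrite("pics/w4c.png",cv2.resize(a[110:270,170:350],None,fx=4,fy=3.7,interpolation=cv2.INTER_CUBIC))
```

```text
[0.5746 0.1982 0.038 ] [0.5742 0.1983 0.053 ]
[0.5736 0.1964 0.038 ] [0.5733 0.1967 0.053 ]
```

View pics/w4c.png

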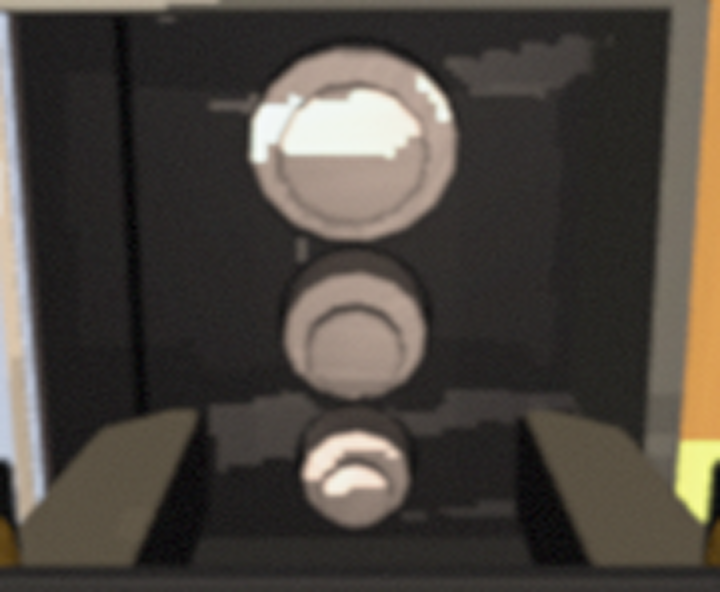

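```bash
python3 -m crank '{"linear":[[0,-1.4,-2],[25,0,0],[20,0,0],[8,0,0],[8,0,0],[8,0,0],[6,0,0],[0,0,0]],"twist":[[0,0,0],[0,0,0],[0,0,0],[0,0,0],[0,0,0],[0,0,0],[0,0,0],[0,0,0]],"grip":[128,128,128,128,128,128,128,128]}' 15
python3 - <<'E'
from h import *
s,M=st([.5735,.195,.041])
p=imaging.get_image("wrist");cv2.imwrite("pics/w5.png",cv2.resize(p["color"][100:300,130:390],None,fx=3,fy=3,interpolation=cv2.INTER_CUBIC))
E
```

```text
time: 19.25
tcp_pos: [0.572, 0.1951, 0.0508]
eef_rot: [1.18, 1.228, -1.181]
ft_force: [-0.1, -0.3, -0.1]
width: 0.0461
t 19.25 tcp [0.572  0.1951 0.0508] F [-0.05 -0.32 -0.1 ] w 0.0461 jaw yaw 0.0393
[[-0.0008, 0.9992, 0.0393], [-0.0002, 0.0393, -0.9992], [-1.0, -0.0008, 0.0002]]
tool shift mm [9.8 1.5 0.2]
```

View pics/w5.png

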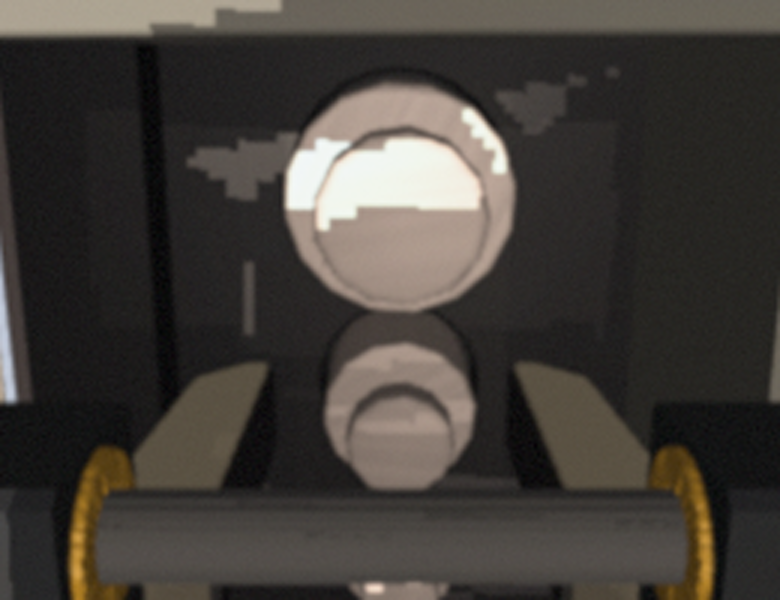

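```bash
python3 -m crank '{"linear":[[0,1.6,1.8],[3,0,0],[3,0,0],[2,0,0],[1.5,0,0],[0,0,0],[0,0,0]],"twist":[[0,0,0],[0,0,0],[0,0,0],[0,0,0],[0,0,0],[0,0,0],[0,0,0]],"grip":[128,128,128,128,128,128,128]}' 15
python3 -m crank '{"linear":[[0,0,0],[0,0,0],[0,0,0],[0,0,0],[0,0,0],[0,0,0]],"twist":[[0,0,0],[0,0,0],[0,0,0],[0,0,0],[0,0,0],[0,0,0]],"grip":[150,170,190,210,230,255]}' 12
```

```text
time: 20.0
tcp_pos: [0.574, 0.1935, 0.0418]
eef_rot: [1.18, 1.228, -1.18]
ft_force: [0.2, -0.3, -0.0]
width: 0.0465
time: 20.6
tcp_pos: [0.5741, 0.1935, 0.042]
eef_rot: [1.18, 1.227, -1.18]
ft_force: [-1.0, 0.5, 1.8]
width: 0.0295
```

```bash
python3 -m crank '{"linear":[[-2,0,0],[-3,0,0],[-5,0,0],[-5,0,0],[-10,0,0],[-20,0,0],[-30,0,0],[-35,0,0],[-30,0,0],[-20,0,0],[0,0,0]],"twist":[[0,0,0],[0,0,0],[0,0,0],[0,0,0],[0,0,0],[0,0,0],[0,0,0],[0,0,0],[0,0,0],[0,0,0],[0,0,0]],"grip":[255,255,255,255,255,255,255,255,255,255,255]}' 12
python3 - <<'E'
from h import *
s,M=st(None,.042)
for k,v in[("w6","wrist"),("s6","side"),("t6","top")]:
    p=imaging.get_image(v);cv2.imwrite(f"pics/{k}.png",p["color"]);np.save(k+".npy",p,allow_pickle=True)
a=cv2.imread("pics/t6.png")[140:270,160:370];cv2.imwrite("pics/t6c.png",cv2.resize(a,None,fx=3.8,fy=3.8,interpolation=cv2.INTER_CUBIC))
a=cv2.imread("pics/s6.png")[90:290,170:330];cv2.imwrite("pics/s6c.png",cv2.resize(a,None,fx=3,fy=3,interpolation=cv2.INTER_CUBIC))
E
```

```text
time: 21.7
tcp_pos: [0.5764, 0.1941, 0.2071]
eef_rot: [1.185, 1.223, -1.174]
ft_force: [-0.0, 0.2, -1.5]
width: 0.0294
t 21.7 tcp [0.5764 0.1941 0.2071] F [-0.01  0.21 -1.48] w 0.0294 jaw yaw 0.0393
[[0.0077, 0.9992, 0.0393], [0.0019, 0.0393, -0.9992], [-1.0, 0.0078, -0.0016]]
twist [-0.0027 -0.0016 -0.0078] q [0.24 0.16 1.51 0.   1.47 0.2 ]
```

View pics/w6.png

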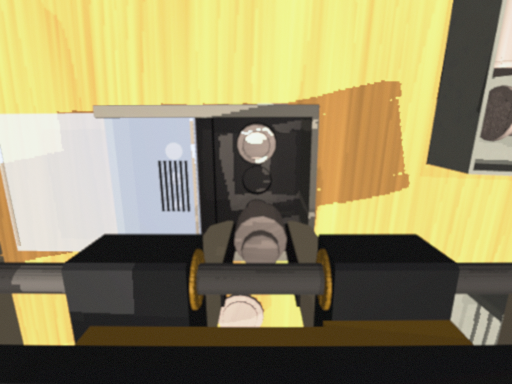

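View pics/s6c.png

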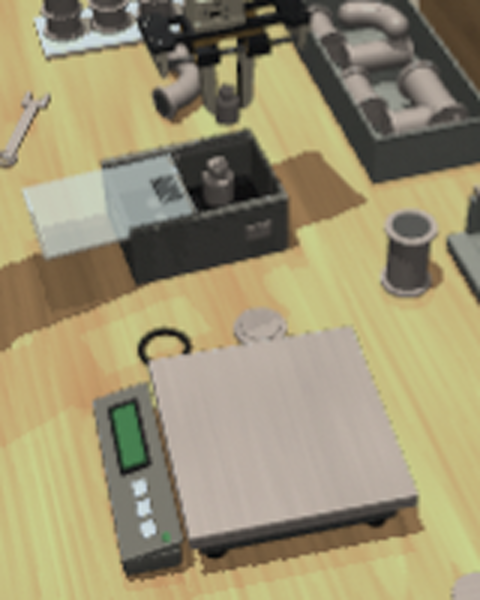

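View pics/t6c.png

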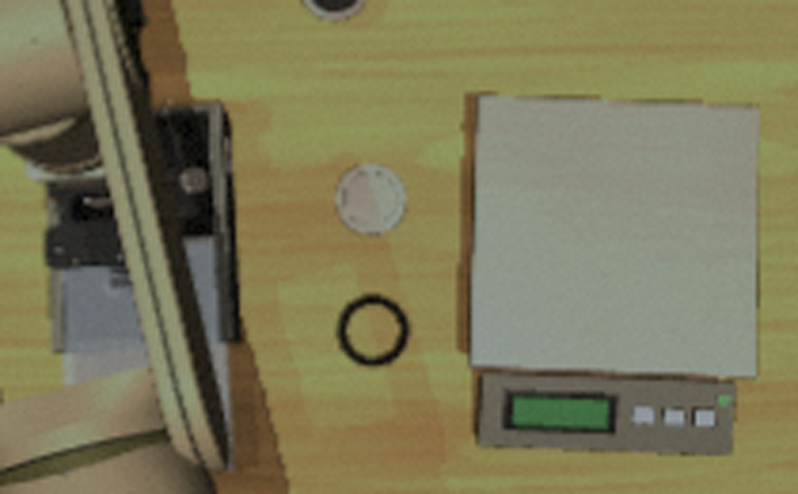

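Run:
```python
from h import *
from scipy.optimize import least_squares
np.set_printoptions(precision=4,suppress=True)
T=np.load("t6.npy",allow_pickle=True).item();S=np.load("s6.npy",allow_pickle=True).item()
loc=np.array([(.115,.12),(.115,-.12),(-.115,-.12),(-.115,.12)])
ct=np.array([(478,94),(760,105),(757,377),(472,366)])/3.8+[160,140]
cs=np.array([(352,330),(416,493),(193,530),(152,362)])/3+[170,90]
def f(p,v):
    c,s=np.cos(p[2]),np.sin(p[2]);r=[]
    for i,l in enumerate(loc):
        P=[p[0]+c*l[0]-s*l[1],p[1]+s*l[0]+c*l[1],.075]
        if "T" in v:r+=list(proj(T,P)-ct[i])
        if "S" in v:r+=list(proj(S,P)-cs[i])
    return r
for v in("T","S","TS"):
    o=least_squares(f,[.5,-.2,0],args=(v,));print(v,o.x,np.round(o.fun,1))
for i in range(4): print(atz(T,ct[i],.075),atz(S,cs[i],.075))
```

```text
T [ 0.5127 -0.205  -0.0595] [ 0.1 -0.  -0.1 -0.   0.4 -0.  -0.4  0.1]
S [ 0.5176 -0.202  -0.0715] [ 0.7 -2.1  1.3  0.3 -1.2  2.2 -0.8 -1.5]
TS [ 0.515  -0.204  -0.0646] [-0.  -0.9 -0.1 -1.6 -0.2 -0.5  0.9  0.7 -0.2 -0.6 -1.6  3.1 -1.  -0.9
 -1.6 -0.7]
[ 0.6345 -0.0917  0.075 ] [ 0.6353 -0.0989  0.075 ]
[ 0.6202 -0.3318  0.075 ] [ 0.6205 -0.3278  0.075 ]
[ 0.3908 -0.3168  0.075 ] [ 0.3996 -0.3072  0.075 ]
[ 0.4052 -0.0798  0.075 ] [ 0.4123 -0.0815  0.075 ]
```

```bash
python3 -m crank '{"linear":[[0,-3,15],[0,-6,30],[0,-6,30],[0,-6,32],[0,-6,32],[0,-6,32],[0,-6,32],[0,-6,32],[0,-6,32],[0,-6,32],[0,-6,32],[0,-6,30],[0,-5,23],[0,-2,10],[0,0,0],[0,0,0]],"twist":[[0,0,0],[0,0,0],[0,0,0],[0,0,0],[0,0,0],[0,0,0],[0,0,0],[0,0,0],[0,0,0],[0,0,0],[0,0,0],[0,0,0],[0,0,0],[0,0,0],[0,0,0],[0,0,0]],"grip":[255,255,255,255,255,255,255,255,255,255,255,255,255,255,255,255]}' 12
python3 - <<'E'
from h import *
s,M=st([.516,-.203,.113],.039)
for k,v in[("w7","wrist"),("s7","side")]:
    p=imaging.get_image(v);cv2.imwrite(f"pics/{k}.png",p["color"]);np.save(k+".npy",p,allow_pickle=True)
E
```

```text
time: 23.45
tcp_pos: [0.5132, -0.2025, 0.2012]
eef_rot: [1.181, 1.229, -1.181]
ft_force: [-0.4, 0.9, -0.9]
width: 0.0296
t 23.45 tcp [ 0.5132 -0.2025  0.2012] F [-0.42  0.86 -0.86] w 0.0296 jaw yaw 0.0391
[[-0.001, 0.9992, 0.0391], [0.001, 0.0391, -0.9992], [-1.0, -0.001, -0.0011]]
tool shift mm [88.1  2.9  0.7]
twist [ 0.0001 -0.0011  0.001 ] q [-0.47  0.02  1.67  0.    1.46 -0.51]
```

View pics/w7.png

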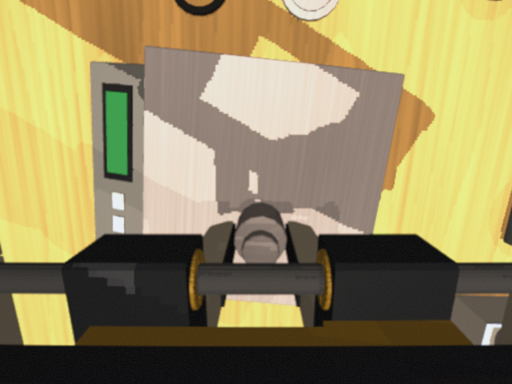

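View pics/s7.png

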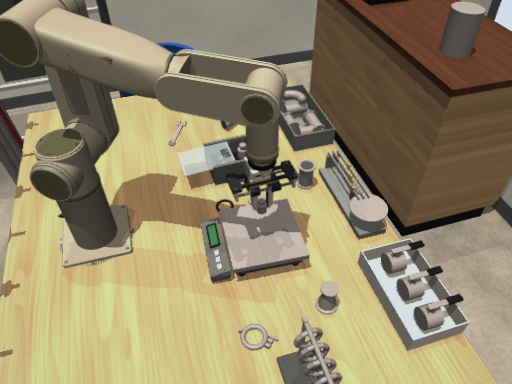

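Run:
```python
from h import *
np.set_printoptions(precision=4,suppress=True)
p=np.load("w7.npy",allow_pickle=True).item()
for b in((0,0),(-1.2,2)):
  A=atz(p,np.array((145,46))+b,.075)[:2];B=atz(p,np.array((404,73.))+b,.075)[:2]
  d=(B-A);L=np.linalg.norm(d);u=d/L;n=np.array([u[1],-u[0]])
  print(A,B,L,"yaw",np.arctan2(u[1],u[0]),"centre",(A+B)/2+n*.12)
```

```text
[ 0.41   -0.0757] [ 0.636  -0.0886] 0.22628572542039582 yaw -0.05738050866542337 centre [ 0.5161 -0.2019]
[ 0.4089 -0.0773] [ 0.6351 -0.0903] 0.22658874248450087 yaw -0.057572246943956434 centre [ 0.5151 -0.2036]
```

```bash
python3 -m crank '{"linear":[[0,2.5,0.6],[20,0,0],[25,0,0],[20,0,0],[10,0,0],[6,0,0],[4,0,0],[0,0,0],[0,0,0]],"twist":[[0,0,0],[0,0,0],[0,0,0],[0,0,0],[0,0,0],[0,0,0],[0,0,0],[0,0,0],[0,0,0]],"grip":[255,255,255,255,255,255,255,255,255]}' 12
python3 - <<'E'
from h import *
st([.5155,-.203,.109],.039)
E
```

```text
time: 24.45
tcp_pos: [0.5167, -0.204, 0.1178]
eef_rot: [1.18, 1.226, -1.18]
ft_force: [0.4, 0.1, -1.9]
width: 0.0297
t 24.45 tcp [ 0.5167 -0.204   0.1178] F [ 0.36  0.06 -1.89] w 0.0297 jaw yaw 0.0393
[[0.0013, 0.9992, 0.0393], [-0.0006, 0.0393, -0.9992], [-1.0, 0.0013, 0.0007]]
tool shift mm [ 8.8 -1.2 -1. ]
twist [ 0.0003  0.0007 -0.0013] q [-0.47  0.1   1.74  0.    1.3  -0.51]
```

```bash
python3 -m crank '{"linear":[[2,-0.8,-0.6],[2,0,0],[1,0,0],[1,0,0],[0,0,0],[0,0,0]],"twist":[[0,0,0],[0,0,0],[0,0,0],[0,0,0],[0,0,0],[0,0,0]],"grip":[255,255,255,255,255,255]}' 12
python3 -m crank '{"linear":[[0.5,0,0],[0.5,0,0],[0,0,0]],"twist":[[0,0,0],[0,0,0],[0,0,0]],"grip":[255,255,255]}' 12
```

```text
time: 25.05
tcp_pos: [0.5153, -0.2031, 0.1108]
eef_rot: [1.18, 1.228, -1.18]
ft_force: [0.5, 0.4, -2.2]
width: 0.0294
time: 25.35
tcp_pos: [0.5153, -0.2031, 0.1098]
eef_rot: [1.18, 1.228, -1.18]
ft_force: [-0.1, -0.1, -2.5]
width: 0.0296
```

```bash
python3 -m crank '{"linear":[[0.4,0,0],[0.4,0,0],[0,0,0]],"twist":[[0,0,0],[0,0,0],[0,0,0]],"grip":[255,255,255]}' 12
python3 -m crank '{"linear":[[0.4,0,0],[0,0,0]],"twist":[[0,0,0],[0,0,0]],"grip":[255,255]}' 12
```

```text
time: 25.65
tcp_pos: [0.5153, -0.2032, 0.109]
eef_rot: [1.18, 1.227, -1.18]
ft_force: [0.4, -0.5, -2.5]
width: 0.0297
time: 25.85
tcp_pos: [0.5153, -0.2032, 0.109]
eef_rot: [1.18, 1.227, -1.18]
ft_force: [-1.3, -0.4, 2.5]
width: 0.0295
```

```bash
python3 -m crank '{"linear":[[0,0,0],[0,0,0],[0,0,0],[0,0,0],[0,0,0]],"twist":[[0,0,0],[0,0,0],[0,0,0],[0,0,0],[0,0,0]],"grip":[165,155,145,128,110]}' 12
python3 -m crank '{"linear":[[0,0,0],[-3,0,0],[-8,0,0],[-20,0,0],[-30,0,0],[-40,0,0],[-40,0,0],[-30,0,0],[0,0,-30],[0,0,-45],[0,0,-45],[0,0,-30],[0,0,0],[0,0,0]],"twist":[[0,0,0],[0,0,0],[0,0,0],[0,0,0],[0,0,0],[0,0,0],[0,0,0],[0,0,0],[0,0,0],[0,0,0],[0,0,0],[0,0,0],[0,0,0],[0,0,0]],"grip":[110,110,110,110,110,110,110,110,110,110,110,110,110,110]}' 12
python3 - <<'E'
from h import *
s,M=st()
for k,v in[("w8","wrist"),("s8","side"),("t8","top")]:
    p=imaging.get_image(v);cv2.imwrite(f"pics/{k}.png",p["color"]);np.save(k+".npy",p,allow_pickle=True)
E
```

```text
time: 26.35
tcp_pos: [0.5153, -0.2031, 0.1087]
eef_rot: [1.18, 1.227, -1.18]
ft_force: [0.2, 0.4, -0.8]
width: 0.05
time: 27.75
tcp_pos: [0.5095, -0.053, 0.2804]
eef_rot: [1.179, 1.227, -1.179]
ft_force: [0.4, -0.1, 0.8]
width: 0.0529
t 27.75 tcp [ 0.5095 -0.053   0.2804] F [ 0.35 -0.15  0.82] w 0.0529 jaw yaw 0.0411
[[0.001, 0.9992, 0.0411], [-0.0007, 0.0411, -0.9992], [-1.0, 0.001, 0.0007]]
```

View pics/w8.png

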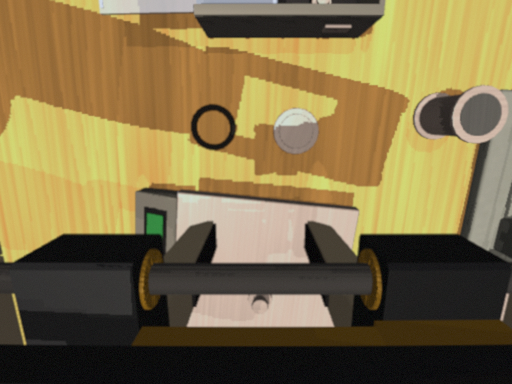

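View pics/s8.png

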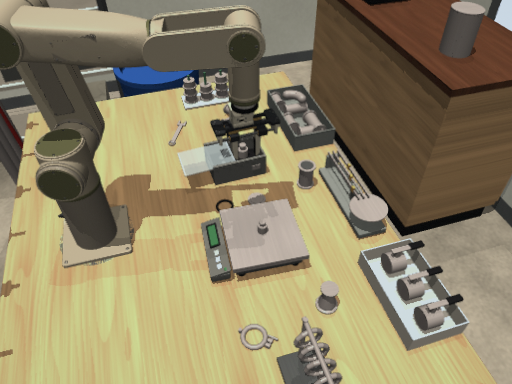

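View pics/t8.png

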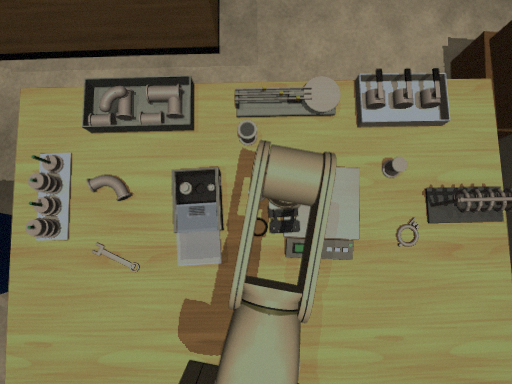

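```bash
python3 -m crank '{"linear":[[0,-10,-30],[0,-20,-40],[0,-20,-40],[0,-20,-40],[0,-20,-40],[0,-20,-40],[0,-20,-40],[0,-20,-40],[0,-20,-40],[0,-20,-40],[0,-20,-40],[0,-20,-40],[0,-20,-30],[0,0,0],[0,0,0]],"twist":[[0,0,0],[0,0,0],[0,0,0],[0,0,0],[0,0,0],[0,0,0],[0,0,0],[0,0,0],[0,0,0],[0,0,0],[0,0,0],[0,0,0],[0,0,0],[0,0,0],[0,0,0]],"grip":[110,110,110,110,110,110,110,110,110,110,110,110,110,110,110]}' 12
python3 - <<'E'
from h import *
s,M=st()
for k,v in[("s9","side"),("t9","top")]:
    p=imaging.get_image(v);cv2.imwrite(f"pics/{k}.png",p["color"]);np.save(k+".npy",p,allow_pickle=True)
a=cv2.imread("pics/t9.png")[140:270,160:370];cv2.imwrite("pics/t9c.png",cv2.resize(a,None,fx=3.8,fy=3.8,interpolation=cv2.INTER_CUBIC))
a=cv2.imread("pics/s9.png")[120:290,170:330];cv2.imwrite("pics/s9c.png",cv2.resize(a,None,fx=3.5,fy=3.5,interpolation=cv2.INTER_CUBIC))
E
```

```text
time: 29.4
tcp_pos: [0.2403, 0.4364, 0.2794]
eef_rot: [1.179, 1.227, -1.18]
ft_force: [0.4, 0.4, 0.2]
width: 0.0533
t 29.4 tcp [0.2403 0.4364 0.2794] F [0.35 0.39 0.16] w 0.0533 jaw yaw 0.0398
[[-0.0001, 0.9992, 0.0398], [-0.001, 0.0398, -0.9992], [-1.0, -0.0002, 0.001]]
```

View pics/t9c.png

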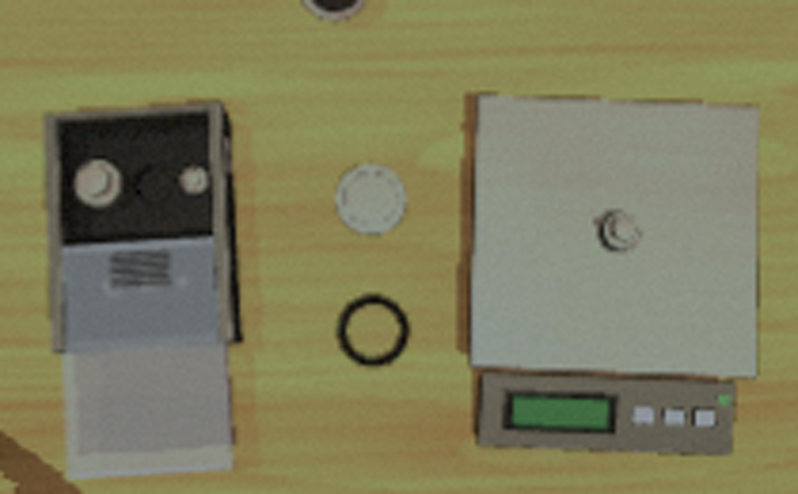

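View pics/s9c.png

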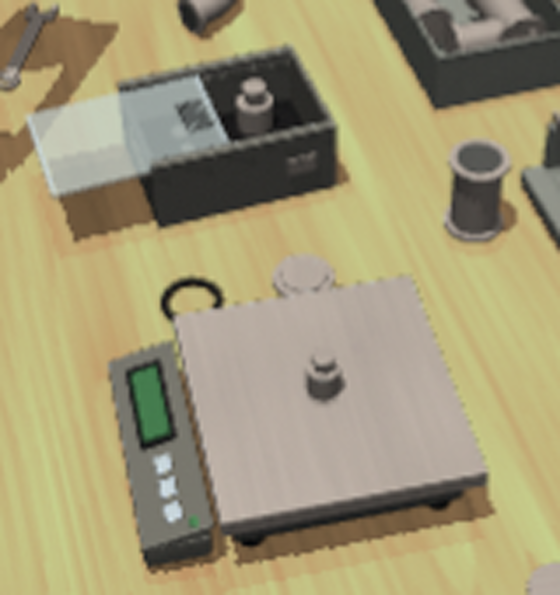

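```bash
python3 - <<'E'
from h import *
np.set_printoptions(precision=4,suppress=True)
T=np.load("t9.npy",allow_pickle=True).item();S=np.load("s9.npy",allow_pickle=True).item()
c=lambda x,y:(x/3.8+160,y/3.8+140)
b=(atz(T,c(45,115),.087)+atz(T,c(222,102),.087))/2;f=(atz(T,c(53,352),.087)+atz(T,c(242,342),.087))/2
le=(atz(T,c(62,247),.080)+atz(T,c(214,237),.080))/2;lf=(atz(T,c(68,480),.0745)+atz(T,c(232,468),.0745))/2
print("case back/front",b[0],f[0],"lid back",le[0],"lid front",lf[0])
d=lambda x,y:(x/3.5+170,y/3.5+120)
print("S lid back",(atz(S,d(200,78),.0795)+atz(S,d(232,150),.0795))/2,"case back",(atz(S,d(290,48),.087)+atz(S,d(336,123),.087))/2)
print("weight T",atz(T,c(618,232),.098),"S",atz(S,d(324,383),.088))
E
python3 - <<'E'
from h import *
a=cv2.imread("pics/t9.png")[165:270,165:230];cv2.imwrite("pics/t9d.png",cv2.resize(a,None,fx=5.7,fy=5.7,interpolation=cv2.INTER_CUBIC))
E
```

```text
case back/front 0.6259585284593574 0.4261772288166302 lid back 0.5138157556872389 lid front 0.3221535788287154
S lid back [0.5185 0.1913 0.0795] case back [0.6284 0.1985 0.087 ]
weight T [ 0.5122 -0.2018  0.098 ] S [ 0.5156 -0.2073  0.088 ]
```

View pics/t9d.png

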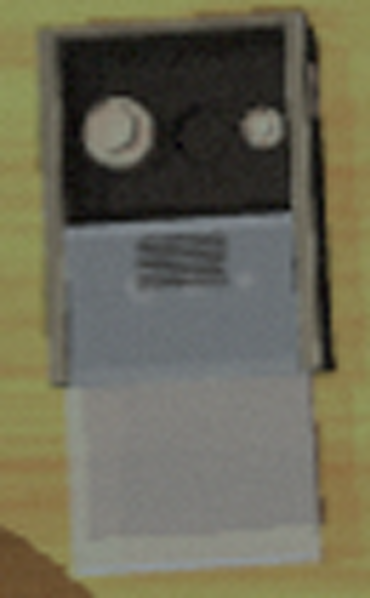

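```bash
python3 -c "
from h import *
print(order.hand_in())"
```

```text
the job is handed in; nothing more can be done
None
```

I drew the lid fully open, set the 200 g weight upright near the middle of the platter, and handed the job in at about 29.5 s of the 69 s allowed. I got no verdict back.

- **Lid:** I pressed on the ribbed patch with closed fingertips. The press readings taken at each step stayed between about 7 and 17.5 N, below the 25 N cracking limit. The lid moved about 95 mm until the pull force rose from about 5.5 N to 10 N, which I took as the stop. The last pictures put its back edge at about -12 mm and its front edge at about -204 mm in the case's frame, which matches the stop. After the stop the fingertips slipped about 2 mm on the lid.
- **Weight:** I gripped it by the body at 12 N, lifted it out, and lowered it in 0.4 mm steps. Contact on the platter was about 5 N, and I then opened the fingers before lifting. The last side and top pictures show it standing upright, within about 5 mm of the platter's middle.
- **Everything else:** The 500 g and 100 g weights are in their wells. The fittings in the last views look unmoved, and the arm is clear of everything.
- **Disagreements:** The top camera's positions were about 3 mm off the wrist camera's. For the lid work and the weight grasp I went by the wrist view and the average of the two. For the platter centre, the side view, the wrist view and a corrected top view agreed within about 3 mm. The object-finding network could not tell the three weights apart, so I told them apart by size and well position.

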